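# Discard the spoiled culture plate under the swing-arm magnifier

## Task

First swing the magnifier by its upright knob to the left until its lens ring is fully clear of the light stage, then slide the wire discard basket over the bench, upright, up against the stage's right-hand end, where it will catch the spoiled culture plate (the one with a single big mould blot). Push the spoiled plate along the stage, without lifting it, off that end so that it drops into the basket and rests there clear of the stage, the basket staying against the stage. Finally swing the magnifier back so that its lens is centred, as well as its arm allows, over the good plate (many small separate dots), which must stay where it lies, as must the tally counter on the stage and the beaker and tube rack to its left.

Things in the scene. Friction and masses are not known exactly. Their poses are not given: they have to be found in the camera images.
- stage: Fixed light stage, a grey box with a white top: 260 mm (its x) by 300 mm (its y) by 50 mm high; flat top, no rim. Origin: centre of its underside, on the bench; z up, +y to its left end, -y to its right-hand end (the end face lies at y = -150 mm), its -x side faces the robot. A post of 22 mm diameter for the magnifier stands behind its left corner at x = 160, y = 150 mm in this frame.
- magnifier (a joint): Stiff upright hinge of the magnifier's horizontal arm on top of the post; stays where it is left (about 3.5 N at the knob). 0: the arm points to the stage's -y; it grows clockwise seen from above (at pi/2 it points to the stage's -x, over 1.9 it is off the stage to the left); range 0 to 2.7 rad. So in the stage's frame the arm's direction is (-sin, -cos) of it.
- magnifier_hinge (a point): Point on the hinge axis at the height of the middle of the knob (212 mm over the bench).
- magnifier_knob (a point): Middle of the magnifier's knob: an upright black plastic cylinder, 22 mm diameter, 55 mm tall, on top of the arm, 140 mm from the hinge axis; its foot is on the arm at 185 mm, its top at 240 mm over the bench. Grasp it from above.
- magnifier_lens (a point): Centre of the round clear lens, 240 mm from the hinge axis in line with the knob, 177 mm over the bench. White ring of 132 mm outer diameter, from 170 to 184 mm over the bench (nothing stands on it).
- spoiled_plate: Spoiled culture plate: closed round flat clear dish with cream filling, 90 mm diameter, 16 mm high, about 60 g, with one big dark mould blot about 50 mm across. Lies on the stage. Origin: centre of its underside; z up.
- good_plate: Good culture plate: the same dish, 90 mm diameter, 16 mm high, but with a dozen small separate dark dots of 6 mm. Lies on the stage. Origin: centre of its underside.
- basket: Loose open wire basket, about 0.4 kg, 200 mm (its x) by 170 mm (its y) outside, 36 mm high; walls and rim 10 mm thick (the rim can be pinched from above), inside 180 by 150 mm, floor 6 mm thick. Origin: centre of its underside; z up; starts on the bench off the stage's right-hand end, its +y side towards the stage.
- counter: Bystander on the stage's rear left corner: small steel tally counter 40 x 45 x 28 mm. Origin: centre of its underside.
- beaker: Bystander: glass beaker, 70 mm diameter, 90 mm high, left of the stage. Origin: centre of its underside.
- tube_rack: Bystander: tube rack 100 x 190 x 30 mm at the left. Origin: centre of its underside.
There are look-alikes about, which are no part of the job. Leave any orange, pink or turquoise look-alike of the spoiled_plate alone.

How it is judged:
By the outcome, as a careful person would: the job done as asked, in the order asked, and still so for the second after the job is handed in, with the robot touching nothing.
It also fails if it takes over 72 s, if anything falls off the work surface, if the arm or the gripper's body presses on something with over 40 N, if the wrist force passes 120 N, or if a joint passes its speed limit or range.

## Robot

A 7-joint arm with a two-finger parallel gripper is mounted at the origin on the work surface. World frame = base frame: x ahead of the robot, y to its left, z up, the work surface at z = 0. Lengths are in m, angles in rad, forces in N, time in s.
With the tool pointing down it reaches from about 0.425 to 0.825 m from the base axis. Payload 3.6 kg.
Tool frame: the origin (TCP) lies between the finger pads; the fingertips stand robot.nose_length ahead of it and the grasp point (between the pads) is the TCP (robot.nose_length is the distance from the TCP to the fingertips, in m); z points along the fingers, y is the line along which they close (so a half turn about z gives the same grasp; the last joint's range is limited). The gripper opens to 93 mm and grips with 3 to 60 N. Pads are 15 mm wide; open, the fingers measure 128 mm over their backs; the gripper's body (75 mm by 188 mm) begins 65 mm behind the grasp point.
Start: joints at [-1.323, 0.615, -0.013, 1.423, 0.008, 1.103, -0.04], TCP at [0.176, 0.626, 0.238] pointing down, gripper open.
Joint ranges: [-3.12, 3.12], [-0.3, 2.06], [-1.34, 1.32], [0.26, 2.42], [-1.36, 4.5], [0.01, 1.98], [-2.84, 2.84]. Speed limits (rad/s): [2.79, 2.79, 3.14, 3.14, 3.14, 3.14, 3.14].

## Interface

Orientations are given as a unit quaternion [x, y, z, w].
In Python, from bench import robot gives the robot as it stands.
- The arm moves only by the tool step_arm, never from a script. Its argument "moves" is a list of rows, each a list of 7 numbers: the shift along the tool's x, y, z in cm, then the turn, a rotation vector about the tool's x, y, z in degrees, then the opening, from 0 (shut) to 1 (fully open). In form: [[x, y, z, ax, ay, az, fingers], ...]. A call has 1 to 10 rows; each row shifts and turns the commanded pose from where the row before left it, along the tool's axes as they then stand; what a row does not reach is not made up. A row lasts 1/10 s, in which the tool goes at most 50 mm and 8.59 degrees, less where a joint would pass 70% of its speed; a pose out of reach is approached as far as the arm can. A call is refused whole if a number of a shift passes 5 or a number of a turn 8.59, either way. A call with a gripper value outside its range is refused whole. The fingers move at their own pace and stop on an object; "force" is the grip in N (left out, the last holds). Time passes only in rows, so rows that do not move let the fingers close. It gives the time, the measured TCP pose, the force, the opening and the grip force at its end, in the units of the state.
- robot.get_state(): the state, without advancing time (a new reading comes with each control period).
- robot.read_camera(name): name is "scene" or "top"; returns a dict with "pixels" (384x512x3 uint8, red, green, blue), "z_map" (384x512 float32, m along the optical axis (not along the pixel's ray), 0 where there is no reading), "fx", "fy", "cx", "cy" (pixels), "dist" ([k1, k2, p1, p2, k3] as OpenCV has them; the pictures are not rectified), "R" (3x3) and "t" (3): a world point X has camera coordinates R X + t. Camera axes: x right, y down, z forward; pixel columns grow to the right and rows downward; lengths in m; the calibration is good to about 2 mm. A picture is of the moment at which its call begins.
- robot.job_done(): hands the job in; it is judged then, once.
The state is a dict: "time_s": time; "joint_pos": joint angles; "qvel": joint speeds; "joint_torque": joint torques, N m; "tcp_pos": TCP position; "tcp_rot": TCP orientation; "force": force on the tool from outside, world axes, zero at the start; "torque": the same for the moment, N m; "finger_gap": finger opening in m; "finger_force": force on a finger pad.
Only numpy, scipy, OpenCV 4.12 (cv2) and the standard library are available. Lean on these libraries where they do the work, as an engineer would, in place of code of your own. Each camera call takes 0.05 s, during which the arm holds its last target. There are 200 camera calls.

## Working session

There is one attempt and no reset: what is moved stays moved. The work goes in short steps, Python scripts to look and compute and a tool call to move; the robot and the scene stay as the last step left them, time stands still between calls to the robot, and variables do not carry over. Pictures are saved under pics/ and viewed, at most 10 in all, crops included, and the job is handed in when it is done.

Besides the shell and the picture viewer there is one more tool, called after "Request:" as a command line: name --pt "numbers of a row" for each row, then --argument value for the rest. step_arm: Moves the arm, as the interface text tells. Its arguments: {"type":"object","properties":{"moves":{"type":"array"},"force":{"type":"number"}},"required":["moves"]}

```bash
mkdir -p pics; ls; cat > h.py <<'E'
import numpy as np, cv2, pickle
from bench import robot
def snap(n):
    c=robot.read_camera(n); pickle.dump(c,open(f'{n}.pkl','wb')); return c
def load(n): return pickle.load(open(f'{n}.pkl','rb'))
def K(c): return np.array([[c['fx'],0,c['cx']],[0,c['fy'],c['cy']],[0,0,1.]])
def ray(c,px,z):
    px=np.asarray(px,float).reshape(-1,1,2)
    u=cv2.undistortPoints(px,K(c),np.array(c['dist'],float)).reshape(-1,2)
    R=np.array(c['R']);t=np.array(c['t']); d=np.c_[u,np.ones(len(u))]@R; o=-R.T@t
    return o+d*((z-o[2])/d[:,2])[:,None]
def cloud(c):
    h,w=c['z_map'].shape; g=np.stack(np.meshgrid(np.arange(w),np.arange(h)),-1).reshape(-1,1,2).astype(float)
    u=cv2.undistortPoints(g,K(c),np.array(c['dist'],float)).reshape(-1,2)
    z=c['z_map'].reshape(-1,1); P=(np.c_[u,np.ones(len(u))]*z-np.array(c['t']))@np.array(c['R'])
    P[z[:,0]==0]=np.nan
    return P.reshape(h,w,3)
E
python3 - <<'E'
from h import *
s=robot.get_state(); print(s, robot.nose_length)
a=snap('scene');b=snap('top')
for n,c in (('scene',a),('top',b)):
    print(n,-np.array(c['R']).T@c['t'])
    cv2.imwrite(f'pics/{n}0.png',cv2.resize(c['pixels'][:,:,::-1],(800,600)))
E
```

```text
pics
{'time_s': 0.0, 'joint_pos': array([-1.32247852,  0.61590111, -0.01264668,  1.42488873,  0.00812366,
        1.10336626, -0.04039259]), 'qvel': array([ 0.0008636 ,  0.00096899, -0.00114662,  0.00199311, -0.00052866,
        0.00133479,  0.00075644]), 'joint_torque': array([-3.60709610e-04, -4.58937550e+01,  2.09500166e-01, -1.65742368e+01,
       -6.09574746e-02,  2.07220693e-02,  2.44740713e-04]), 'tcp_pos': array([0.17617332, 0.62490858, 0.23649613]), 'tcp_rot': array([ 1.36922660e-01,  9.90580944e-01, -1.24715735e-03, -1.52850672e-04]), 'force': array([-0.04752738, -0.14818708, -0.40490008]), 'torque': array([ 0.03469274,  0.03347486, -0.02457157]), 'finger_force': 0.0, 'finger_gap': 0.09312958751256004} 0.019
scene [ 1.27282306 -0.2789333   0.92175899]
top [0.33273768 0.08404762 1.25405183]
```

View pics/scene0.png

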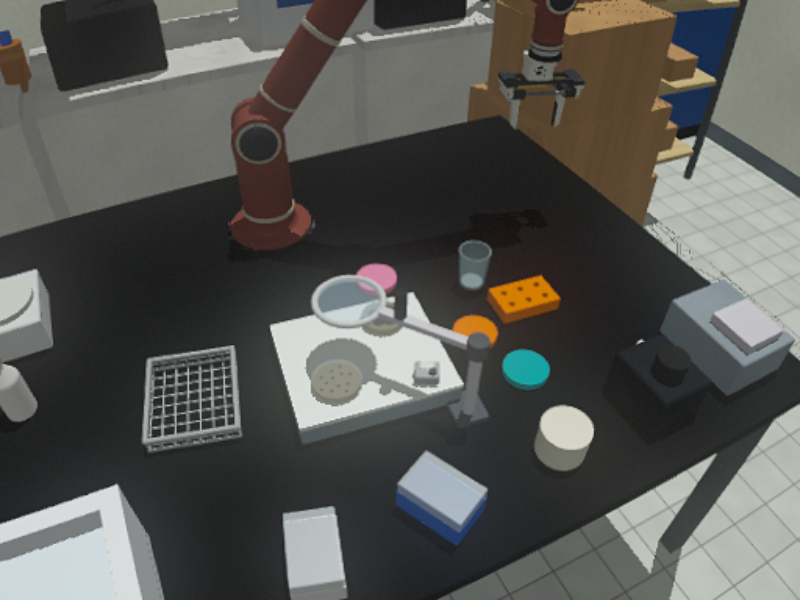

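View pics/top0.png

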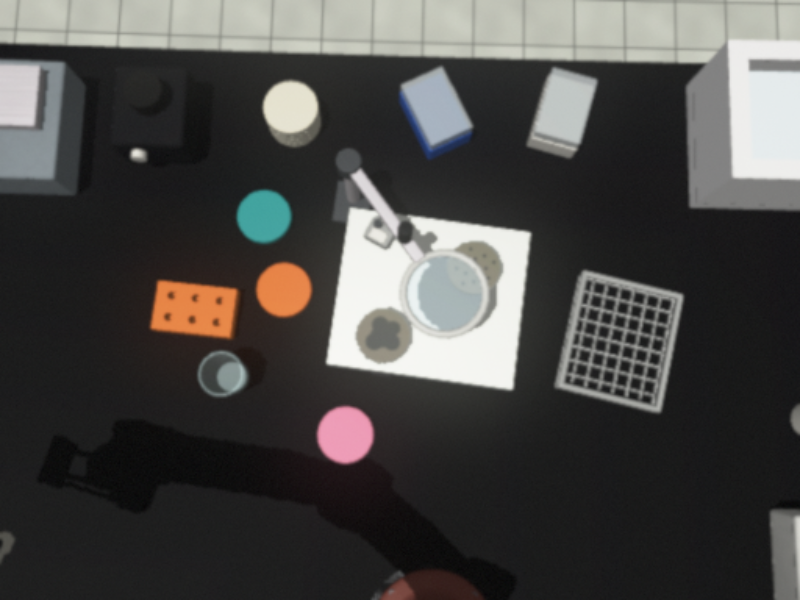

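The top view, in 800x600 pixels, shows the spoiled plate at (384,335) and the good plate at (475,267), partly under the lens ring at (445,292). The knob is at (405,231), the hinge at (348,160) and the basket at (620,341). The scene view agrees. Next I measure.

```bash
cat > m.py <<'E'
from h import *
def stage(c):
    P=cloud(c); im=c['pixels'].astype(int)
    m=(np.abs(P[...,2]-.05)<.008)&(P[...,0]>.3)&(P[...,0]<.85)&(abs(P[...,1])<.35)&(im.min(2)>60)
    return m,P
c=load('top'); P=cloud(c); im=c['pixels']; hsv=cv2.cvtColor(im,cv2.COLOR_RGB2HSV)
m=((im.min(2)>190)).astype(np.uint8)
n,l,st,ce=cv2.connectedComponentsWithStats(m)
i=l[int(350*.64),int(350*.64)]; print('stage px',st[i])
pts=np.argwhere(l==i)[:,::-1]
hull=cv2.convexHull(pts.astype(np.float32)); w=ray(c,hull.reshape(-1,2),.05)[:,:2]
r=cv2.minAreaRect((w*1000).astype(np.float32)); print('stage',r, cv2.boxPoints(r).round(1).tolist())
# basket rim, z=.036
b=(P[...,2]>.015)&(P[...,2]<.06)&(P[...,1]<-.1)&(P[...,1]>-.5)&(P[...,0]>.2)&(P[...,0]<.75)
g=((im.min(2)>90)).astype(np.uint8); g=cv2.morphologyEx(g,cv2.MORPH_CLOSE,np.ones((3,3)))
n,l,st,ce=cv2.connectedComponentsWithStats(g)
q=np.zeros_like(g); q[170:268,350:442]=1
pts=np.argwhere((g*q)>0)[:,::-1]; w=ray(c,pts,.036)[:,:2]
r=cv2.minAreaRect((w*1000).astype(np.float32)); print('basket',r,cv2.boxPoints(r).round(1).tolist())
# plates: circle fit on non-white area
for name,(u,v) in dict(spoiled=(384,335),good=(475,267)).items():
    print(name,ray(c,[(u*.64,v*.64)],.066),P[int(v*.64),int(u*.64)])
print('hinge',ray(c,[(348*.64,160*.64)],.19),P[int(160*.64),int(348*.64)])
print('knob',ray(c,[(405*.64,230*.64)],.24),P[int(230*.64),int(405*.64)])
print('lens',ray(c,[(445.5*.64,292.5*.64)],.184))
# spoiled by mask
d=((im.max(2)<185)).astype(np.uint8); n,l,st,ce=cv2.connectedComponentsWithStats(d)
i=l[int(335*.64),int(365*.64)]; k=l==i
h=cv2.convexHull(np.argwhere(k)[:,::-1].astype(np.float32)); print(st[i]); w=ray(c,h.reshape(-1,2),.06)[:,:2]
print('spoiled circ',cv2.minEnclosingCircle((w*1000).astype(np.float32)))
cv2.imwrite('pics/crop.png',cv2.resize(im[90:270,200:450,::-1],(800,576),interpolation=cv2.INTER_CUBIC))
E
python3 m.py
```

```text
stage px [ 209  110  130  139 8211]
stage ((565.364990234375, 14.451446533203125), (300.20428466796875, 321.54498291015625), 83.68478393554688) [[389.1000061035156, -117.0999984741211], [708.7000122070312, -152.39999389648438], [741.7000122070312, 146.0], [422.1000061035156, 181.3000030517578]]
basket ((473.5888671875, -294.47955322265625), (174.0744171142578, 201.1144256591797), 77.49112701416016) [[356.6000061035156, -357.70001220703125], [552.9000244140625, -401.20001220703125], [590.5999755859375, -231.3000030517578], [394.29998779296875, -187.6999969482422]]
spoiled [[0.46708363 0.08785793 0.066     ]] [0.46856154 0.08979562 0.06132473]
good [[ 0.58138922 -0.05556013  0.066     ]] [ 0.55927292 -0.04197499  0.18141333]
hinge [[0.71048234 0.14776296 0.19      ]] [0.7102106  0.14924685 0.19330606]
knob [[0.59440778 0.06239271 0.24      ]] [0.59538385 0.06279208 0.23789242]
lens [[5.17950654e-01 4.71947344e-04 1.84000000e-01]]
[228 197  36  35 984]
spoiled circ ((467.7060241699219, 87.15833282470703), 45.58579635620117)
```

View pics/crop.png

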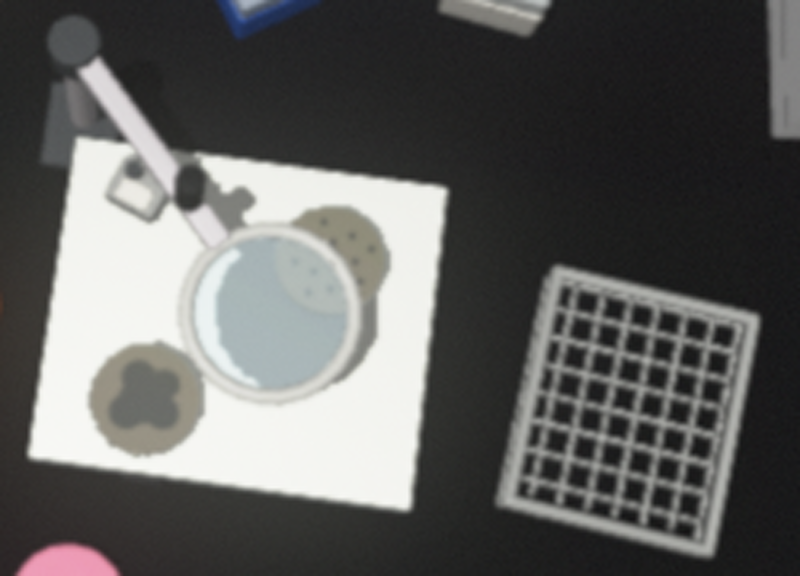

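The crop gives the stage corners in crop pixels as about (75,137), (447,186), (411,511) and (28,459). The white arm merges with the stage mask, so I compute the stage frame from these corners.

```bash
cat > m2.py <<'E'
from h import *
c=load('top')
f=lambda u,v:(u/3.2+200-.4,v/3.2+90-.4)
W=ray(c,[f(75,137),f(447,186),f(411,511),f(28,459)],.05)[:,:2]
S=np.array([[.13,.15],[.13,-.15],[-.13,-.15],[-.13,.15]])
a,b=S,W-W.mean(0); th=np.arctan2((a[:,0]*b[:,1]-a[:,1]*b[:,0]).sum(),(a*b).sum())
R=np.array([[np.cos(th),-np.sin(th)],[np.sin(th),np.cos(th)]]); o=W.mean(0)
print('corners',W.round(4).tolist(),'stage',o,np.degrees(th),'resid mm',((a@R.T+o-W)*1000).round(1).tolist())
H=o+R@[.16,.15]; print('hinge',H)
tos=lambda p:R.T@(np.array(p)-o)
g=ray(c,[f(335,260)],.063)[0,:2]; s=np.array([.4677,.0872]);bk=np.array([.4736,-.2945])
print('good',g,tos(g),'spoiled',tos(s),'basket',tos(bk),'basket yaw',77.5-90,'cnr',ray(c,[f(138,188)],.078)[0,:2])
for n,p in (('knob',(.5948,.0626)),('lens',(.518,.0005))):
    d=tos(p)-[.16,.15]; print(n,np.hypot(*d),'q',np.arctan2(-d[0],-d[1]))
for n in ('good',):
    d=tos(g)-[.16,.15]; print('goal q',np.arctan2(-d[0],-d[1]),np.hypot(*d))
np.savez('st.npz',R=R,o=o,th=th,H=H)
for q in (.3,.5,.7,1.9,2.1,2.2): print(q,'knob world',H+R@(.14*np.array([-np.sin(q),-np.cos(q)])), 'lens',H+R@(.24*np.array([-np.sin(q),-np.cos(q)])))
E
python3 m2.py
```

```text
corners [[0.6798, 0.1525], [0.6479, -0.1473], [0.3874, -0.1194], [0.4194, 0.1801]] stage [0.53362451 0.01646171] -6.085600106662101 resid mm [[-1.0, -0.7], [-0.9, 0.9], [1.1, 0.5], [0.9, -0.7]]
hinge [0.70862497 0.14865414]
good [ 0.58211491 -0.0566371 ] [ 0.05596665 -0.0675462 ] spoiled [-0.07305226  0.06335072] basket [-0.0267199  -0.31557277] basket yaw -12.5 cnr [0.63205075 0.10016258]
knob 0.1426935136161241 q 0.8172387533500961
lens 0.24142810194569772 q 0.8038981571368804
goal q 0.4460663297708046 0.24114163329528268
0.3 knob world [0.65330621 0.02004685] lens [ 0.6137928 -0.0718155]
0.5 knob world [0.62885857 0.03360058] lens [ 0.57188258 -0.04858054]
0.7 knob world [0.60759098 0.05174112] lens [ 0.53542384 -0.01748246]
1.9 knob world [0.5816878  0.20770459] lens [0.4910184  0.24988348]
2.1 knob world [0.59594961 0.23174603] lens [0.51546721 0.29109738]
2.2 knob world [0.60480786 0.24257968] lens [0.53065279 0.30966936]
```

Stage frame: centre (0.534, 0.016), yaw -6.1°. The magnifier now stands at q≈0.81 and the goal is q≈0.446. First I go above the knob.

Request:
step_arm --pt "0 0 -2 0 0 0 1" --pt "-3 -2.4 -2 0 0 0 1" --pt "-3 -2.4 -2 0 0 0 1" --pt "-3 -2.4 0 0 0 0 1" --pt "-3 -2.4 0 0 0 0 1" --pt "-3 -2.4 0 0 0 0 1" --pt "-3 -2.4 0 0 0 0 1" --pt "-3 -2.4 0 0 0 0 1" --pt "-3 -2.4 0 0 0 0 1" --pt "-3 -2.4 0 0 0 0 1"

```text
time_s: 1.1
tcp_pos: [0.3781, 0.3428, 0.2973]
tcp_rot: [0.137, 0.991, -0.0, -0.0]
force: [0.7, -0.5, -0.4]
finger_gap: 0.093
finger_force: 0.0
```

Request:
step_arm --pt "-3 -2.4 0 0 0 0 1" --pt "-3 -2.4 0 0 0 0 1" --pt "-3 -2.4 0 0 0 0 1" --pt "-3 -2.4 0 0 0 0 1" --pt "-3 -2.4 0 0 0 0 1" --pt "-3 -2.4 0 0 0 0 1" --pt "-3 -2.4 0 0 0 0 1" --pt "-3 -1.2 0 0 0 0 1" --pt "0 0 0 0 0 0 1"

```text
time_s: 2.0
tcp_pos: [0.5623, 0.1008, 0.2969]
tcp_rot: [0.141, 0.99, -0.002, 0.001]
force: [-0.6, -0.3, -0.2]
finger_gap: 0.093
finger_force: 0.0
```

Request:
step_arm --pt "0 0 0 0 0 -7.6 1" --pt "0 0 0 0 0 -7.6 1" --pt "0 0 0 0 0 -7.6 1" --pt "0 0 0 0 0 -7.6 1" --pt "0 0 0 0 0 -7.6 1" --pt "0 0 0 0 0 -7.6 1" --pt "0 0 0 0 0 -7.6 1" --pt "0 0 0 0 0 0 1" --pt "0 0 0 0 0 0 1"

```text
time_s: 2.9
tcp_pos: [0.5592, 0.1067, 0.2974]
tcp_rot: [-0.32, 0.947, 0.0, -0.0]
force: [0.9, 0.9, -0.3]
finger_gap: 0.0931
finger_force: 0.0
```

```bash
cat >> h.py <<'E'
from scipy.spatial.transform import Rotation as Ro
st=np.load('st.npz') if __import__('os').path.exists('st.npz') else None
def yawy(s):
    M=Ro.from_quat(s['tcp_rot']).as_matrix(); return np.degrees(np.arctan2(M[1,1],M[0,1])),M
def rel(target,yaw=None):
    "shift in tool axes (cm) from measured pose to world target; turn about tool z (deg)"
    s=robot.get_state(); y,M=yawy(s); d=M.T@(np.array(target)-s['tcp_pos'])*100
    print('t',s['time_s'],'tcp',s['tcp_pos'].round(4),'yawY',y.round(1),'tilt',M[2].round(3),'F',s['force'].round(1),'gap',s['finger_gap'].round(4),s['finger_force'],'q7',s['joint_pos'][6].round(2))
    print(' shift cm',d.round(2),'turn', None if yaw is None else round(y-yaw,1))
def toW(p): return st['o']+st['R']@np.array(p)
def knob(q,L=.14): return st['H']+st['R']@(L*np.array([-np.sin(q),-np.cos(q)]))
E
python3 -c "
from h import *
rel([*knob(.81),.217],127.5)"
```

```text
Traceback (most recent call last):
  File "h.py", line 25, in rel
    print('t',s['time_s'],'tcp',s['tcp_pos'].round(4),'yawY',y.round(1),'tilt',M[2].round(3),'F',s['force'].round(1),'gap',s['finger_gap'].round(4),s['finger_force'],'q7',s['joint_pos'][6].round(2))
                                                                                                                           ^^^^^^^^^^^^^^^^^^^^^
AttributeError: 'float' object has no attribute 'round'
```

```bash
sed -i "s/s\['finger_gap'\].round(4)/round(s['finger_gap'],4)/" h.py
python3 -c "
from h import *
rel([*knob(.81),.217],127.5);print(knob(.81))"
```

```text
t 2.9 tcp [0.5592 0.1067 0.2974] yawY 127.3 tilt [ 0.001  0.001 -1.   ] F [ 0.9  0.9 -0.3] gap 0.0931 0.0 q7 1.96
 shift cm [-0.43 -5.77  8.03] turn -0.2
[0.59756267 0.0634182 ]
```

Request:
step_arm --pt "-0.2 -2.9 0 0 0 0 1" --pt "-0.2 -2.9 0 0 0 0 1" --pt "0 0 2 0 0 0 1" --pt "0 0 2 0 0 0 1" --pt "0 0 2 0 0 0 1" --pt "0 0 2 0 0 0 1" --pt "0 0 0 0 0 0 1"

```text
time_s: 3.6
tcp_pos: [0.5961, 0.0626, 0.2147]
tcp_rot: [-0.32, 0.947, 0.001, -0.003]
force: [-1.0, -0.0, -0.5]
finger_gap: 0.0931
finger_force: 0.0
```

Request:
step_arm --force 15 --pt "0 0 0 0 0 0 0.1" --pt "0 0 0 0 0 0 0.1" --pt "0 0 0 0 0 0 0.1" --pt "0 0 0 0 0 0 0.1" --pt "0 0 0 0 0 0 0.1" --pt "0 0 0 0 0 0 0.1"

```text
time_s: 4.2
tcp_pos: [0.5983, 0.0625, 0.2179]
tcp_rot: [-0.321, 0.947, -0.0, 0.0]
force: [0.1, -0.0, 0.8]
finger_gap: 0.0493
finger_force: 0.0
```

```bash
cat > sw.py <<'E'
import sys
from h import *
q0,q1,n,rad=[float(a) for a in sys.argv[1:5]]
s=robot.get_state(); p=s['tcp_pos'][:2]; y,M=yawy(s)
rel([*knob(q0,rad),s['tcp_pos'][2]])
d=st['R'].T@(p-st['H']); print('q meas',np.arctan2(-d[0],-d[1]),'r',np.hypot(*d))
qs=np.linspace(q0,q1,int(n)+1); a=np.radians(y)
for i in range(int(n)):
    dw=knob(qs[i+1],rad)-knob(qs[i],rad)
    ey=np.array([np.cos(a),np.sin(a)]); ex=np.array([np.cos(a+np.pi/2),np.sin(a+np.pi/2)])
    t=qs[i+1]-qs[i]; print([round(100*dw@ex,2),round(100*dw@ey,2),0,0,0,round(np.degrees(t),2),.1]); a-=t
E
python3 sw.py .81 2.07 20 .14
```

```text
t 4.2 tcp [0.5983 0.0625 0.2179] yawY 127.4 tilt [-0. -0. -1.] F [ 0.1 -0.   0.8] gap 0.0493 0.0 q7 2.04
 shift cm [ 0.    0.12 -0.  ] turn None
q meas 0.8012974881634883 r 0.13999704311687616
[np.float64(-0.03), np.float64(0.88), 0, 0, 0, np.float64(3.61), 0.1]
[np.float64(-0.03), np.float64(0.88), 0, 0, 0, np.float64(3.61), 0.1]
[np.float64(-0.03), np.float64(0.88), 0, 0, 0, np.float64(3.61), 0.1]
[np.float64(-0.03), np.float64(0.88), 0, 0, 0, np.float64(3.61), 0.1]
[np.float64(-0.03), np.float64(0.88), 0, 0, 0, np.float64(3.61), 0.1]
[np.float64(-0.03), np.float64(0.88), 0, 0, 0, np.float64(3.61), 0.1]
[np.float64(-0.03), np.float64(0.88), 0, 0, 0, np.float64(3.61), 0.1]
[np.float64(-0.03), np.float64(0.88), 0, 0, 0, np.float64(3.61), 0.1]
[np.float64(-0.03), np.float64(0.88), 0, 0, 0, np.float64(3.61), 0.1]
[np.float64(-0.03), np.float64(0.88), 0, 0, 0, np.float64(3.61), 0.1]
[np.float64(-0.03), np.float64(0.88), 0, 0, 0, np.float64(3.61), 0.1]
[np.float64(-0.03), np.float64(0.88), 0, 0, 0, np.float64(3.61), 0.1]
[np.float64(-0.03), np.float64(0.88), 0, 0, 0, np.float64(3.61), 0.1]
[np.float64(-0.03), np.float64(0.88), 0, 0, 0, np.float64(3.61), 0.1]
[np.float64(-0.03), np.float64(0.88), 0, 0, 0, np.float64(3.61), 0.1]
[np.float64(-0.03), np.float64(0.88), 0, 0, 0, np.float64(3.61), 0.1]
[np.float64(-0.03), np.float64(0.88), 0, 0, 0, np.float64(3.61), 0.1]
[np.float64(-0.03), np.float64(0.88), 0, 0, 0, np.float64(3.61), 0.1]
[np.float64(-0.03), np.float64(0.88), 0, 0, 0, np.float64(3.61), 0.1]
[np.float64(-0.03), np.float64(0.88), 0, 0, 0, np.float64(3.61), 0.1]
```

Request:
step_arm --force 15 --pt "0 0 0 0 0 0 0.1" --pt "0 0 0 0 0 0 0.1" --pt "0 0 0 0 0 0 0.1" --pt "0 0 0 0 0 0 0.1" --pt "0 0 0 0 0 0 0.1" --pt "0 0 0 0 0 0 0.1"

```text
time_s: 4.8
tcp_pos: [0.5981, 0.0626, 0.2176]
tcp_rot: [-0.321, 0.947, 0.0, -0.0]
force: [-0.6, 0.1, 0.8]
finger_gap: 0.0219
finger_force: 15.0
```

Request:
step_arm --pt "0 0.9 0 0 0 3.6 0.1" --pt "-0.05 0.9 0 0 0 3.6 0.1" --pt "-0.05 0.9 0 0 0 3.6 0.1" --pt "0 0.9 0 0 0 3.6 0.1" --pt "-0.05 0.9 0 0 0 3.6 0.1" --pt "0 0.9 0 0 0 3.6 0.1" --pt "-0.05 0.9 0 0 0 3.6 0.1" --pt "0 0.9 0 0 0 3.6 0.1"

```text
time_s: 5.6
tcp_pos: [0.5713, 0.1248, 0.2176]
tcp_rot: [-0.073, 0.997, -0.002, 0.001]
force: [2.8, -3.8, -1.2]
finger_gap: 0.0218
finger_force: 15.0
```

```bash
python3 sw.py 1.31 2.07 2 .14
```

```text
t 5.6 tcp [0.5713 0.1248 0.2176] yawY 98.3 tilt [-0.002 -0.005 -1.   ] F [ 2.8 -3.8 -1.2] gap 0.0218 15.007183402776718 q7 1.49
 shift cm [ 0.07  0.24 -0.  ] turn None
q meas 1.2929067356011754 r 0.13934208402826148
[np.float64(-0.95), np.float64(5.2), 0, 0, 0, np.float64(21.77), 0.1]
[np.float64(-0.95), np.float64(5.2), 0, 0, 0, np.float64(21.77), 0.1]
```

Request:
step_arm --pt "-0.05 0.9 0 0 0 3.6 0.1" --pt "0 0.9 0 0 0 3.6 0.1" --pt "-0.05 0.9 0 0 0 3.6 0.1" --pt "0 0.9 0 0 0 3.6 0.1" --pt "-0.05 0.9 0 0 0 3.6 0.1" --pt "0 0.9 0 0 0 3.6 0.1"

```text
time_s: 6.2
tcp_pos: [0.5728, 0.1779, 0.2176]
tcp_rot: [0.116, 0.993, -0.003, 0.001]
force: [0.9, -5.8, -0.8]
finger_gap: 0.0215
finger_force: 15.0
```

Request:
step_arm --pt "-0.05 0.9 0 0 0 3.6 0.1" --pt "0 0.9 0 0 0 3.6 0.1" --pt "-0.05 0.9 0 0 0 3.6 0.1" --pt "0 0.9 0 0 0 3.6 0.1" --pt "-0.05 0.9 0 0 0 3.6 0.1" --pt "0 0.9 0 0 0 3.6 0.1" --pt "0 0 0 0 0 0 0.1"

```text
time_s: 6.9
tcp_pos: [0.5953, 0.229, 0.2176]
tcp_rot: [0.298, 0.955, -0.001, 0.002]
force: [3.0, -2.4, -1.1]
finger_gap: 0.0222
finger_force: 15.0
```

```bash
python3 sw.py 2.07 2.08 1 .14
```

```text
t 6.9 tcp [0.5953 0.229  0.2176] yawY 55.3 tilt [-0.005 -0.001 -1.   ] F [ 3.  -2.4 -1.1] gap 0.0222 14.997356683015823 q7 0.71
 shift cm [ 0.11 -0.15 -0.  ] turn None
q meas 2.0810435809626857 r 0.1388845278269213
[np.float64(-0.0), np.float64(0.14), 0, 0, 0, np.float64(0.57), 0.1]
```

Magnifier is at q≈2.08 and its ring is about 50 mm clear of the stage. I release it, rise, and move across to the basket's far (-y) rim.

Request:
step_arm --pt "0 0 0 0 0 0 0.7" --pt "0 0 0 0 0 0 0.7" --pt "0 0 0 0 0 0 0.7" --pt "0 0 0 0 0 0 0.7" --pt "0 0 0 0 0 0 0.7" --pt "0 0 -2 0 0 0 0.7" --pt "0 0 -2.5 0 0 0 0.7" --pt "0 0 -2.5 0 0 0 0.7" --pt "0 0 -1 0 0 0 0.7"

```text
time_s: 7.8
tcp_pos: [0.5944, 0.2313, 0.3004]
tcp_rot: [0.297, 0.955, 0.002, 0.002]
force: [0.2, 0.7, -0.7]
finger_gap: 0.0651
finger_force: 0.0
```

Request:
step_arm --pt "-1.5 -3.8 0 0 0 0 0.7" --pt "-1.5 -3.8 0 0 0 0 0.7" --pt "-1.5 -3.8 0 0 0 0 0.7" --pt "-1.5 -3.8 0 0 0 0 0.7" --pt "-1.5 -3.8 0 0 0 0 0.7" --pt "-1.5 -3.8 0 0 0 0 0.7" --pt "-1.5 -3.8 0 0 0 0 0.7" --pt "-1.5 -3.8 0 0 0 0 0.7" --pt "-1.5 -3.8 0 0 0 0 0.7" --pt "-1.5 -3.8 0 0 0 0 0.7"

```text
time_s: 8.8
tcp_pos: [0.5006, -0.1683, 0.2972]
tcp_rot: [0.297, 0.955, 0.0, -0.0]
force: [0.2, 0.4, 1.1]
finger_gap: 0.0652
finger_force: 0.0
```

Request:
step_arm --pt "-1.5 -3.8 0 0 0 0 0.7" --pt "-1.5 -3.8 0 0 0 0 0.7" --pt "-1.5 -3.8 0 0 0 0 0.7" --pt "-1.5 -3.8 0 0 0 0 0.7" --pt "-1.5 -3.8 0 0 0 0 0.7" --pt "0 0 0 0 0 -7.4 0.7" --pt "0 0 0 0 0 -7.4 0.7" --pt "0 0 0 0 0 -7.4 0.7" --pt "0 0 0 0 0 0 0.7" --pt "0 0 0 0 0 0 0.7"

```text
time_s: 9.8
tcp_pos: [0.4553, -0.3659, 0.2972]
tcp_rot: [0.109, 0.994, 0.0, -0.0]
force: [-0.4, 0.2, 0.8]
finger_gap: 0.0648
finger_force: 0.0
```

```bash
python3 - <<'E'
from h import *
rel([.456,-.3726,.031],77.5)
c=snap('top'); s=snap('scene')
cv2.imwrite('pics/top1.png',cv2.resize(c['pixels'][:,:,::-1],(800,600),interpolation=cv2.INTER_CUBIC))
E
```

```text
t 9.8 tcp [ 0.4553 -0.3659  0.2972] yawY 77.5 tilt [ 0.001  0.001 -1.   ] F [-0.4  0.2  0.8] gap 0.0648 0.0 q7 2.12
 shift cm [-0.23 -0.65 26.62] turn 0.0
```

View pics/top1.png

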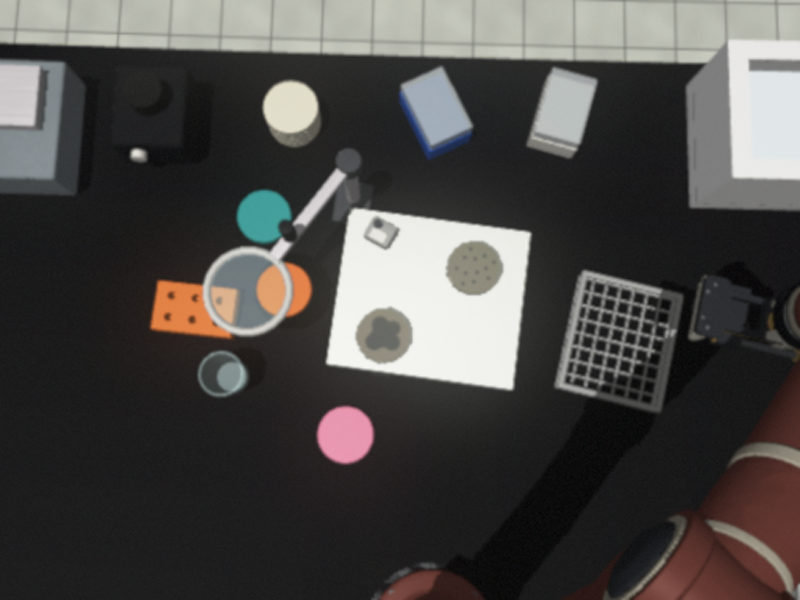

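The view shows the lens ring, at (248,291), fully left of the stage, with nothing else disturbed. Now I descend onto the rim and pinch it.

Request:
step_arm --pt "-0.2 -0.6 4.4 0 0 0 0.7" --pt "0 0 4.4 0 0 0 0.7" --pt "0 0 4.4 0 0 0 0.7" --pt "0 0 4.4 0 0 0 0.7" --pt "0 0 4.4 0 0 0 0.7" --pt "0 0 3 0 0 0 0.7" --pt "0 0 1.4 0 0 0 0.7" --pt "0 0 0 0 0 0 0.7" --pt "0 0 0 0 0 0 0.7"

```text
time_s: 10.8
tcp_pos: [0.457, -0.3732, 0.0348]
tcp_rot: [0.108, 0.994, -0.001, 0.001]
force: [0.1, 0.1, -0.1]
finger_gap: 0.0651
finger_force: 0.0
```

Request:
step_arm --force 25 --pt "0 0 0 0 0 0 0" --pt "0 0 0 0 0 0 0" --pt "0 0 0 0 0 0 0" --pt "0 0 0 0 0 0 0" --pt "0 0 0 0 0 0 0" --pt "0 0 0 0 0 0 0" --pt "0 0 0 0 0 0 0" --pt "0 0 0 0 0 0 0" --pt "0 0 0 0 0 0 0"

```text
time_s: 11.7
tcp_pos: [0.4559, -0.3735, 0.0337]
tcp_rot: [0.108, 0.994, -0.001, 0.0]
force: [-0.1, -2.3, -1.2]
finger_gap: 0.0098
finger_force: 25.0
```

```bash
cat > m3.py <<'E'
from h import *
c=load('top'); im=c['pixels']
m=(im.min(2)>190).astype(np.uint8); n,l,s,_=cv2.connectedComponentsWithStats(m); i=l[224,224]
h=cv2.convexHull(np.argwhere(l==i)[:,::-1].astype(np.float32)); w=ray(c,h.reshape(-1,2),.05)[:,:2]
print('stage',cv2.minAreaRect((w*1000).astype(np.float32)))
d=(im.max(2)<185).astype(np.uint8); n,l,s,_=cv2.connectedComponentsWithStats(d)
for nm,(x,y) in dict(sp=(234,214),good=(304,165)).items():
    i=l[y,x]; h=cv2.convexHull(np.argwhere(l==i)[:,::-1].astype(np.float32)); w=ray(c,h.reshape(-1,2),.06)[:,:2]
    (p,r)=cv2.minEnclosingCircle((w*1000).astype(np.float32)); mm=cv2.moments(h)
    q=ray(c,[(mm['m10']/mm['m00'],mm['m01']/mm['m00'])],.06)[0,:2]
    print(nm,p,r,q,'stage fr',st['R'].T@(q-st['o']))
    d2=st['R'].T@(q-st['H']); print(' q',np.arctan2(-d2[0],-d2[1]),np.hypot(*d2))
u=ray(c,[(247.5*.64,291.5*.64)],.184)[0,:2]; d2=st['R'].T@(u-st['H']); print('lens q',np.arctan2(-d2[0],-d2[1]),np.hypot(*d2))
rel([*toW((-.07,-.316)),.033],83.9)
E
python3 m3.py
```

```text
stage ((534.0541381835938, 16.894485473632812), (298.0472717285156, 258.6840515136719), 83.67047882080078)
sp (468.3567810058594, 88.4153060913086) 45.409793853759766 [0.46777985 0.08820664] stage fr [-0.07307958  0.06436016]
 q 1.218681040842868 0.24831486777251724
good (581.9519653320312, -54.652164459228516) 45.819725036621094 [ 0.58219386 -0.0545168 ] stage fr [ 0.05582038 -0.06542949]
 q 0.4504339352261007 0.23929742539424448
lens q 2.0719365936871292 0.24038376433349648
t 11.7 tcp [ 0.4559 -0.3735  0.0337] yawY 77.6 tilt [-0.    -0.002 -1.   ] F [-0.1 -2.3 -1.2] gap 0.0098 24.999031126499176 q7 2.23
 shift cm [4.27 7.57 0.06] turn -6.3
```

Request:
step_arm --pt "0.5 0.8 0 0 0 -0.8 0" --pt "0.5 0.8 0 0 0 -0.8 0" --pt "0.5 0.8 0 0 0 -0.8 0" --pt "0.5 0.8 0 0 0 -0.8 0" --pt "0.5 0.8 0 0 0 -0.8 0" --pt "0.5 0.8 0 0 0 -0.8 0" --pt "0.5 0.8 0 0 0 -0.8 0" --pt "0.5 0.8 0 0 0 -0.7 0" --pt "0 0 0 0 0 0 0" --pt "0 0 0 0 0 0 0"

```text
time_s: 12.7
tcp_pos: [0.4263, -0.3003, 0.0337]
tcp_rot: [0.052, 0.999, 0.002, -0.001]
force: [-1.0, 4.3, 2.6]
finger_gap: 0.0098
finger_force: 25.0
```

```bash
python3 - <<'E'
from h import *
rel([*toW((-.07,-.316)),.033],83.9)
c=snap('top')
cv2.imwrite('pics/b1.png',cv2.resize(c['pixels'][150:290,320:470,::-1],(640,597),interpolation=cv2.INTER_CUBIC))
E
```

```text
t 12.7 tcp [ 0.4263 -0.3003  0.0337] yawY 84.0 tilt [ 0.003  0.004 -1.   ] F [-1.   4.3  2.6] gap 0.0098 25.016359984874725 q7 2.26
 shift cm [-0.32  1.04  0.07] turn 0.1
```

View pics/b1.png

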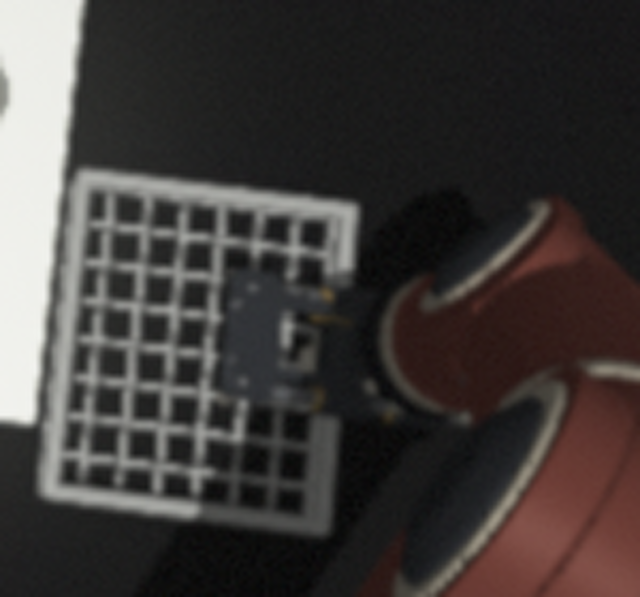

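The view shows the basket parallel to the stage end, with a gap of about 1 cm. I creep on to contact.

Request:
step_arm --pt "0 0.3 0 0 0 0 0" --pt "0 0.3 0 0 0 0 0" --pt "0 0.2 0 0 0 0 0" --pt "0 0.1 0 0 0 0 0" --pt "0 0 0 0 0 0 0"

```text
time_s: 13.25
tcp_pos: [0.4288, -0.2942, 0.0337]
tcp_rot: [0.053, 0.999, -0.0, 0.0]
force: [-0.1, -2.4, -1.0]
finger_gap: 0.0098
finger_force: 25.0
```

Request:
step_arm --pt "0 0.1 0 0 0 0 0" --pt "0 0.1 0 0 0 0 0" --pt "0 0 0 0 0 0 0"

```text
time_s: 13.55
tcp_pos: [0.4288, -0.2916, 0.0337]
tcp_rot: [0.053, 0.999, 0.0, 0.0]
force: [0.5, -1.6, -2.2]
finger_gap: 0.0102
finger_force: 25.0
```

Request:
step_arm --pt "0 0.1 0 0 0 0 0" --pt "0 0.1 0 0 0 0 0" --pt "0 0 0 0 0 0 0"

```text
time_s: 13.85
tcp_pos: [0.4287, -0.2895, 0.0337]
tcp_rot: [0.053, 0.999, 0.0, -0.0]
force: [-0.2, -1.7, -2.4]
finger_gap: 0.0101
finger_force: 25.0
```

Request:
step_arm --pt "0 0.1 0 0 0 0 0" --pt "0 0.1 0 0 0 0 0" --pt "0 0 0 0 0 0 0"

```text
time_s: 14.15
tcp_pos: [0.4281, -0.2889, 0.0337]
tcp_rot: [0.053, 0.999, -0.001, -0.0]
force: [-1.6, -4.7, -2.5]
finger_gap: 0.0099
finger_force: 25.0
```

Request:
step_arm --pt "0 0.1 0 0 0 0 0" --pt "0 0.1 0 0 0 0 0" --pt "0 0 0 0 0 0 0"

```text
time_s: 14.45
tcp_pos: [0.4281, -0.2889, 0.0339]
tcp_rot: [0.054, 0.999, -0.002, 0.0]
force: [-2.7, -7.5, -3.3]
finger_gap: 0.0098
finger_force: 25.0
```

Contact with the stage face is reached: the TCP stalls where expected and the force rises to 7.5 N. I release, rise, and move behind the spoiled plate.

Request:
step_arm --pt "0 0 0 0 0 0 0.35" --pt "0 0 0 0 0 0 0.35" --pt "0 0 0 0 0 0 0.35" --pt "0 0 0 0 0 0 0.35" --pt "0 0 -2 0 0 0 0.35" --pt "0 0 -3 0 0 0 0.35" --pt "0 0 -4 0 0 0 0.35" --pt "0 0 -4 0 0 0 0.5" --pt "0 0 -3 0 0 0 0.5"

```text
time_s: 15.35
tcp_pos: [0.4297, -0.2852, 0.1961]
tcp_rot: [0.052, 0.999, -0.0, 0.001]
force: [0.8, -0.6, -0.6]
finger_gap: 0.0434
finger_force: 0.0
```

Request:
step_arm --pt "0 4.4 0 0 0 0 0.5" --pt "0 4.4 0 0 0 0 0.5" --pt "0 4.4 0 0 0 0 0.5" --pt "0 4.4 0 0 0 0 0.5" --pt "0 4.4 0 0 0 0 0.5" --pt "0 4.4 0 0 0 0 0.5" --pt "0 4.4 0 0 0 0 0.5" --pt "0 4.4 0 0 0 0 0.5" --pt "0 4.4 0 0 0 0 0.5" --pt "0 4 0 0 0 0 0.5"

```text
time_s: 16.35
tcp_pos: [0.4743, 0.1509, 0.1937]
tcp_rot: [0.052, 0.999, 0.0, -0.0]
force: [0.7, -1.0, -0.3]
finger_gap: 0.0462
finger_force: 0.0
```

Request:
step_arm --pt "0 0 0 0 0 8.2 0.5" --pt "0 0 0 0 0 8.2 0.5" --pt "0 0 0 0 0 8.2 0.5" --pt "0 0 0 0 0 8.2 0.5" --pt "0 0 0 0 0 8.2 0.5" --pt "0 0 0 0 0 8.2 0.5" --pt "0 0 0 0 0 8.2 0.5" --pt "0 0 0 0 0 8.2 0.5" --pt "0 0 0 0 0 8.2 0.5" --pt "0 0 0 0 0 8.2 0.5"

```text
time_s: 17.35
tcp_pos: [0.4743, 0.1486, 0.1935]
tcp_rot: [0.697, 0.718, -0.0, -0.001]
force: [0.4, -0.3, -0.0]
finger_gap: 0.0466
finger_force: 0.0
```

Request:
step_arm --pt "0 0 0 0 0 8.2 0.5" --pt "0 0 0 0 0 0 0.5" --pt "0 0 0 0 0 0 0.5"

```text
time_s: 17.65
tcp_pos: [0.4745, 0.1484, 0.1935]
tcp_rot: [0.743, 0.669, -0.0, -0.0]
force: [-0.3, -0.7, 0.1]
finger_gap: 0.0464
finger_force: 0.0
```

```bash
python3 - <<'E'
from h import *
rel([*toW((-.073,.127)),.073],-6.1)
E
```

```text
t 17.65 tcp [0.4745 0.1484 0.1935] yawY -6.0 tilt [ 0.    -0.001 -1.   ] F [-0.3 -0.7  0.1] gap 0.0464 0.0 q7 -0.01
 shift cm [ 0.21 -0.02 12.05] turn 0.1
```

Request:
step_arm --pt "0.2 0 4 0 0 0 0.5" --pt "0 0 4 0 0 0 0.5" --pt "0 0 3 0 0 0 0.5" --pt "0 0 1 0 0 0 0.5" --pt "0 0 0 0 0 0 0.5"

```text
time_s: 18.15
tcp_pos: [0.4746, 0.1496, 0.0728]
tcp_rot: [0.744, 0.668, -0.001, -0.001]
force: [-0.0, -0.1, 0.3]
finger_gap: 0.0465
finger_force: 0.0
```

Request:
step_arm --pt "-0.5 0 0 0 0 0 0.5" --pt "-0.5 0 0 0 0 0 0.5" --pt "-0.8 0 0 0 0 0 0.5" --pt "-1 0 0 0 0 0 0.5" --pt "-1 0 0 0 0 0 0.5" --pt "-1 0 0 0 0 0 0.5" --pt "-1 0 0 0 0 0 0.5" --pt "-1 0 0 0 0 0 0.5" --pt "-0.5 0 0 0 0 0 0.5" --pt "0 0 0 0 0 0 0.5"

```text
time_s: 19.15
tcp_pos: [0.4671, 0.0759, 0.0736]
tcp_rot: [0.745, 0.667, -0.0, 0.0]
force: [0.8, -0.7, 0.2]
finger_gap: 0.0467
finger_force: 0.0
```

```bash
python3 - <<'E'
from h import *
rel([*toW((-.073,-.05)),.073],-6.1)
c=snap('top');d=snap('scene')
a=cv2.resize(c['pixels'][80:280,190:450],(780,600),interpolation=cv2.INTER_CUBIC)
cv2.imwrite('pics/p1.png',a[:,:,::-1])
E
```

```text
t 19.15 tcp [0.4671 0.0759 0.0736] yawY -6.4 tilt [-0.001 -0.    -1.   ] F [ 0.8 -0.7  0.2] gap 0.0467 0.0 q7 0.28
 shift cm [-1.021e+01 -1.000e-02  7.000e-02] turn -0.3
```

View pics/p1.png

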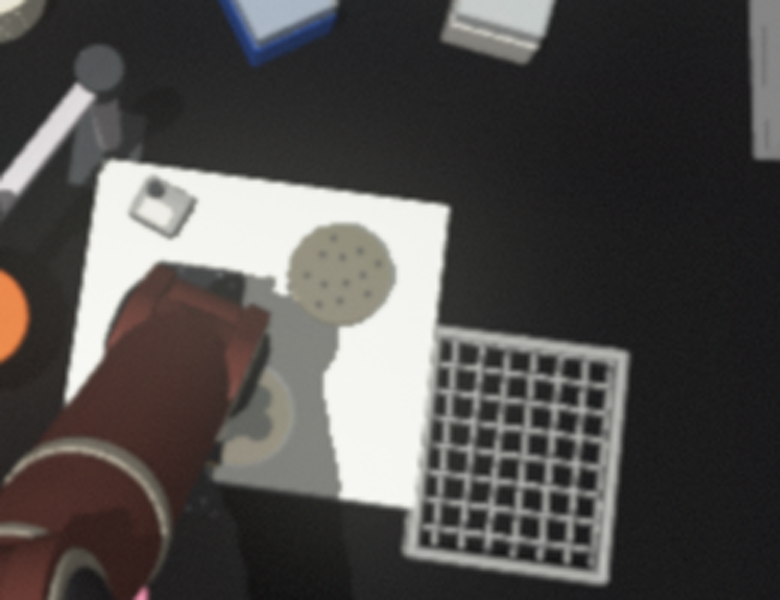

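The spoiled plate, at (245,418), slides straight ahead of the fingers. The basket is flush with the stage end and in line with it. I keep pushing.

Request:
step_arm --pt "-0.6 0 0 0 0 0 0.5" --pt "-1.2 0 0 0 0 0 0.5" --pt "-1.2 0 0 0 0 0 0.5" --pt "-1.2 0 0 0 0 0 0.5" --pt "-1.2 0 0 0 0 0 0.5" --pt "-1.2 0 0 0 0 0 0.5" --pt "-1.2 0 0 0 0 0 0.5" --pt "-1.2 0 0 0 0 0 0.5" --pt "-1.2 0 0 0 0 0 0.5" --pt "-1.2 0 0 0 0 0 0.5"

```text
time_s: 20.25
tcp_pos: [0.4548, -0.0371, 0.0737]
tcp_rot: [0.745, 0.668, -0.0, 0.0]
force: [-0.1, 0.1, 0.5]
finger_gap: 0.0464
finger_force: 0.2
```

Request:
step_arm --pt "-1.2 0 0 0 0 0 0.5" --pt "-1.2 0 0 0 0 0 0.5" --pt "-1.2 0 0 0 0 0 0.5" --pt "-1.2 0 0 0 0 0 0.5" --pt "-1.2 0 0 0 0 0 0.5" --pt "-1.2 0 0 0 0 0 0.5" --pt "-1.2 0 0 0 0 0 0.5" --pt "-1.2 0 0 0 0 0 0.5" --pt "-1.2 0 0 0 0 0 0.5" --pt "0 0 0 0 0 0 0.5"

```text
time_s: 21.25
tcp_pos: [0.4429, -0.146, 0.0739]
tcp_rot: [0.746, 0.666, -0.0, 0.001]
force: [-0.2, 0.1, -0.3]
finger_gap: 0.0462
finger_force: 0.0
```

```bash
python3 - <<'E'
from h import *
rel([*toW((-.073,-.18)),.073],-6.1)
c=snap('top');d=snap('scene')
a=cv2.resize(c['pixels'][130:280,290:420],(520,600),interpolation=cv2.INTER_CUBIC)
b=cv2.resize(d['pixels'][180:310,70:280],(800,495),interpolation=cv2.INTER_CUBIC)
cv2.imwrite('pics/p2.png',b[:,:,::-1])
P=cloud(c); M=(c['pixels'].astype(int))
E
```

```text
t 21.25 tcp [ 0.4429 -0.146   0.0739] yawY -6.4 tilt [-0.002  0.001 -1.   ] F [-0.2  0.1 -0.3] gap 0.0462 0.0 q7 0.69
 shift cm [-0.89  0.    0.09] turn -0.3
```

View pics/p2.png

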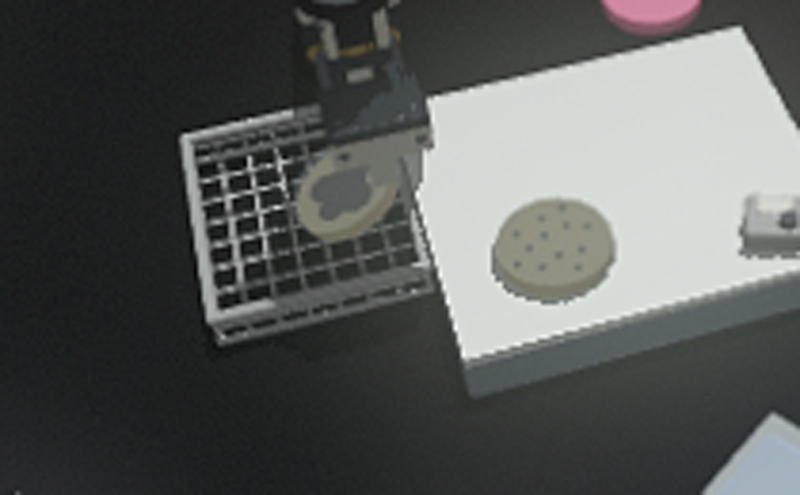

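The plate is tilted into the basket with its rear still on the wall or the stage edge. I push a little further.

Request:
step_arm --pt "-0.5 0 0 0 0 0 0.5" --pt "-0.5 0 0 0 0 0 0.5" --pt "-0.5 0 0 0 0 0 0.5" --pt "-0.3 0 0 0 0 0 0.5" --pt "0 0 0 0 0 0 0.5" --pt "0 0 0 0 0 0 0.5"

```text
time_s: 21.95
tcp_pos: [0.4412, -0.1613, 0.0737]
tcp_rot: [0.745, 0.668, 0.0, -0.0]
force: [-0.2, -0.4, -0.2]
finger_gap: 0.0465
finger_force: 0.0
```

```bash
python3 - <<'E'
from h import *
rel([*toW((-.073,-.18)),.073],-6.1)
d=snap('scene')
b=cv2.resize(d['pixels'][180:310,70:280],(800,495),interpolation=cv2.INTER_CUBIC)
cv2.imwrite('pics/p3.png',b[:,:,::-1])
P=cloud(d); M=d['pixels'].astype(int)
m=(M[...,0]-M[...,2]>12)&(P[...,1]<-.15)&(P[...,1]>-.33)&(P[...,0]<.6)&(P[...,0]>.3)&(P[...,2]<.09)&(P[...,2]>0)
p=P[m]; print(len(p),p.mean(0),p.min(0),p.max(0))
A=np.c_[p[:,:2],np.ones(len(p))]; print(np.linalg.lstsq(A,p[:,2],rcond=None)[0])
E
```

```text
t 21.95 tcp [ 0.4412 -0.1613  0.0737] yawY -6.2 tilt [ 0. -0. -1.] F [-0.2 -0.4 -0.2] gap 0.0465 0.0 q7 0.72
 shift cm [0.66 0.01 0.07] turn -0.1
173 [ 0.46454422 -0.18582906  0.03332818] [ 0.41371856 -0.21391927  0.02067286] [ 0.48533615 -0.1500527   0.0509467 ]
[-0.03287772  0.36348324  0.11614708]
```

View pics/p3.png

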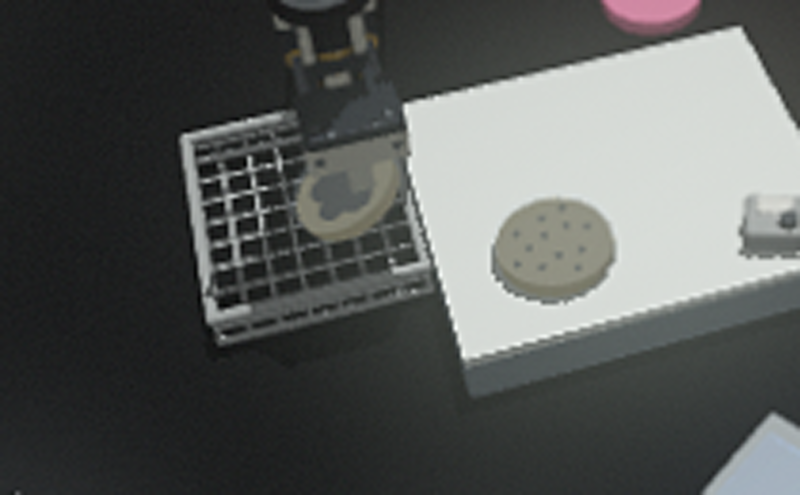

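The plate has left the stage top but leans on the basket's near wall, so it needs a nudge. I back off to see it properly.

Request:
step_arm --pt "0 0 -4 0 0 0 0.9" --pt "0 0 -4 0 0 0 0.9" --pt "0 0 -4 0 0 0 0.9" --pt "4 0 0 0 0 0 0.9" --pt "4 0 0 0 0 0 0.9" --pt "4 0 0 0 0 0 0.9" --pt "4 0 0 0 0 0 0.9" --pt "4 0 0 0 0 0 0.9" --pt "0 0 0 0 0 0 0.9"

```text
time_s: 22.9
tcp_pos: [0.4629, 0.0446, 0.193]
tcp_rot: [0.74, 0.672, 0.001, -0.002]
force: [-0.6, -0.9, -0.5]
finger_gap: 0.0838
finger_force: 0.0
```

```bash
cat > pl.py <<'E'
from h import *
c=snap('top');d=snap('scene')
for n,k in (('top',c),('scene',d)):
    P=cloud(k); M=k['pixels'].astype(int)
    S=(P[...,:2]-st['o'])@st['R']
    m=(M[...,0]-M[...,2]>10)&(M[...,0]>70)&(S[...,1]<-.14)&(S[...,1]>-.32)&(abs(S[...,0]+.07)<.1)&(P[...,2]<.09)&(P[...,2]>0.01)
    s=S[m];z=P[...,2][m]; print(n,len(z),'stage x',np.percentile(s[:,0],[1,50,99]).round(4),'y',np.percentile(s[:,1],[1,50,99]).round(4),'z',np.percentile(z,[1,50,99]).round(4))
    print(' plane',np.linalg.lstsq(np.c_[s,np.ones(len(z))],z,rcond=None)[0].round(3))
    if n=='top':
        h=cv2.convexHull(np.argwhere(m)[:,::-1].astype(np.float32)); w=(ray(k,h.reshape(-1,2),.035)[:,:2]-st['o'])@st['R']
        print(' hull',w.min(0),w.max(0),cv2.minEnclosingCircle((w*1000).astype(np.float32)))
a=cv2.resize(c['pixels'][160:270,310:410],(400,440),interpolation=cv2.INTER_CUBIC)
b=cv2.resize(d['pixels'][200:310,80:180],(400,440),interpolation=cv2.INTER_CUBIC)
cv2.imwrite('pics/p4.png',np.hstack([a,b])[:,:,::-1])
E
python3 pl.py
```

```text
top 565 stage x [-0.1151 -0.0747 -0.0327] y [-0.2356 -0.19   -0.1557] z [0.0206 0.0386 0.0534]
 plane [0.01  0.342 0.105]
 hull [-0.11680972 -0.23431176] [-0.03068638 -0.15607793] ((-73.85236358642578, -196.317626953125), 43.48270797729492)
scene 316 stage x [-0.1084 -0.0567 -0.0283] y [-0.2376 -0.1962 -0.1605] z [0.021  0.0383 0.054 ]
 plane [-0.072  0.359  0.104]
```

View pics/p4.png

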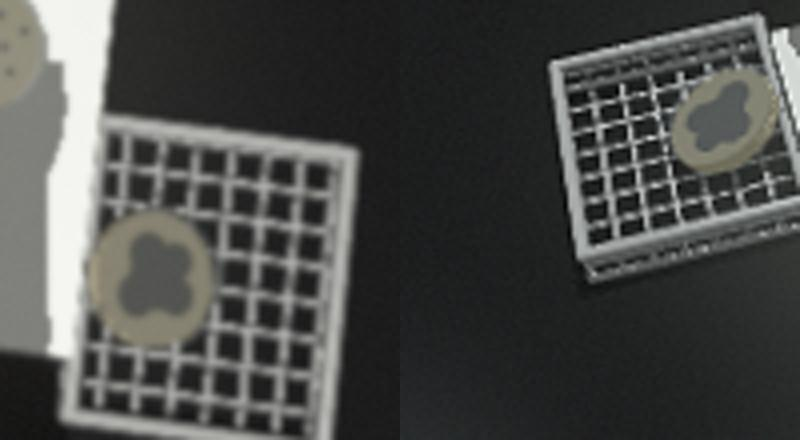

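The plate leans at about 20° on the near wall, and its top face is centred at stage (-0.074,-0.196). The basket is still flush. I straddle the plate with the fingers and drag it forward so that it falls flat.

```bash
python3 - <<'E'
from h import *
rel([*toW((-.074,-.1615)),.080],-6.1)
E
```

```text
t 23.0 tcp [0.4626 0.0384 0.1935] yawY -6.1 tilt [-0.    -0.001 -1.   ] F [ 0.2 -0.  -0.3] gap 0.0838 0.0 q7 0.14
 shift cm [-17.57  -0.11  11.35] turn 0.0
```

Request:
step_arm --pt "-4 0 0 0 0 0 0.9" --pt "-4 -0.1 0 0 0 0 0.9" --pt "-4 0 0 0 0 0 0.9" --pt "-4 0 2 0 0 0 0.9" --pt "-1.6 0 4 0 0 0 0.9" --pt "0 0 4 0 0 0 0.9" --pt "0 0 1.3 0 0 0 0.9" --pt "0 0 0 0 0 0 0.9" --pt "0 0 0 0 0 0 0.9"

```text
time_s: 23.9
tcp_pos: [0.4425, -0.139, 0.0811]
tcp_rot: [0.745, 0.667, -0.0, 0.0]
force: [-0.1, 0.2, -0.3]
finger_gap: 0.0837
finger_force: 0.0
```

```bash
python3 - <<'E'
from h import *
rel([*toW((-.074,-.1620)),.059],-6.1)
E
```

```text
t 23.9 tcp [ 0.4425 -0.139   0.0811] yawY -6.4 tilt [-0.001  0.    -1.   ] F [-0.1  0.2 -0.3] gap 0.0837 0.0 q7 0.68
 shift cm [0.22 0.01 2.21] turn -0.3
```

Request:
step_arm --pt "0.2 0 0.8 0 0 0 0.9" --pt "0 0 0.8 0 0 0 0.9" --pt "0 0 0.6 0 0 0 0.9" --pt "0 0 0 0 0 0 0.9" --pt "0 0 0 0 0 0 0.9"

```text
time_s: 24.4
tcp_pos: [0.443, -0.1354, 0.0586]
tcp_rot: [0.745, 0.668, -0.0, -0.0]
force: [0.5, 1.0, 0.3]
finger_gap: 0.0837
finger_force: 0.0
```

Request:
step_arm --pt "-0.4 0 0 0 0 0 0.9" --pt "-0.4 0 0 0 0 0 0.9" --pt "-0.3 0 0.3 0 0 0 0.9" --pt "-0.3 0 0.3 0 0 0 0.9" --pt "0 0 0 0 0 0 0.9"

```text
time_s: 24.9
tcp_pos: [0.4413, -0.15, 0.0523]
tcp_rot: [0.745, 0.667, -0.0, 0.0]
force: [-0.6, -0.3, -0.8]
finger_gap: 0.0839
finger_force: 0.0
```

```bash
python3 - <<'E'
from h import *
rel([*toW((-.074,-.1620)),.059],-6.1)
E
python3 pl.py
```

```text
t 24.9 tcp [ 0.4413 -0.15    0.0523] yawY -6.3 tilt [-0. -0. -1.] F [-0.6 -0.3 -0.8] gap 0.0839 0.033592970576137304 q7 0.73
 shift cm [ 1.33  0.01 -0.67] turn -0.2Traceback (most recent call last):
  File "pl.py", line 7, in <module>
    s=S[m];z=P[...,2][m]; print(n,len(z),'stage x',np.percentile(s[:,0],[1,50,99]).round(4),'y',np.percentile(s[:,1],[1,50,99]).round(4),'z',np.percentile(z,[1,50,99]).round(4))
                                                   ~~~~~~~~~~~~~^^^^^^^^^^^^^^^^^^
    return _quantile_unchecked(
        a, q, axis, out, overwrite_input, method, keepdims, weights)
    return _ureduce(a,
                    func=_quantile_ureduce_func,
    ...<5 lines>...
                    overwrite_input=overwrite_input,
                    method=method)
    r = func(a, **kwargs)
    result = _quantile(arr,
                       quantiles=q,
    ...<2 lines>...
                       out=out,
                       weights=wgt)
    slices_having_nans = np.isnan(arr[-1, ...])
                                  ~~~^^^^^^^^^
IndexError: index -1 is out of bounds for axis 0 with size 0
```

Request:
step_arm --pt "-0.4 0 0.3 0 0 0 0.9" --pt "-0.4 0 0.3 0 0 0 0.9" --pt "-0.4 0 0.3 0 0 0 0.9" --pt "-0.4 0 0.2 0 0 0 0.9" --pt "-0.4 0 0 0 0 0 0.9" --pt "0 0 0 0 0 0 0.9"

```text
time_s: 25.6
tcp_pos: [0.4391, -0.1702, 0.0416]
tcp_rot: [0.745, 0.667, -0.0, 0.0]
force: [0.3, -0.2, 0.0]
finger_gap: 0.0838
finger_force: 1.3
```

```bash
sed -i "s/    s=S\[m\];/    if m.sum()<20: continue\n    s=S[m];/" pl.py; python3 pl.py; python3 -c "
from h import *
rel([*toW((-.074,-.1950)),.041],-6.1)"
```

```text
scene 168 stage x [-0.104  -0.0431 -0.02  ] y [-0.2601 -0.2403 -0.1833] z [0.0166 0.0265 0.0449]
 plane [-0.011  0.2    0.074]
t 25.7 tcp [ 0.4392 -0.1694  0.0417] yawY -6.3 tilt [-0. -0. -1.] F [-0.3 -0.4 -0.7] gap 0.0836 1.331866029649973 q7 0.78
 shift cm [-0.01  0.01  0.07] turn -0.2
```

Request:
step_arm --pt "0 0 0 0 0 0 1" --pt "0 0 0 0 0 0 1" --pt "0 0 0 0 0 0 1" --pt "0.2 0 -0.5 0 0 0 1" --pt "0 0 -1 0 0 0 1" --pt "0 0 -4 0 0 0 1" --pt "0 0 -4 0 0 0 1" --pt "0 0 -4 0 0 0 1" --pt "0 0 -4 0 0 0 1"

```text
time_s: 26.6
tcp_pos: [0.4391, -0.1671, 0.219]
tcp_rot: [0.745, 0.667, 0.0, 0.0]
force: [1.1, -0.3, 1.2]
finger_gap: 0.0928
finger_force: 0.0
```

Request:
step_arm --pt "4 0 -3 0 0 0 1" --pt "4 0 -3 0 0 0 1" --pt "4 0 0 0 0 0 1" --pt "4 0 0 0 0 0 1" --pt "4 0 0 0 0 0 1" --pt "0 0 0 0 0 0 1"

```text
time_s: 27.2
tcp_pos: [0.4612, 0.0384, 0.2768]
tcp_rot: [0.741, 0.672, 0.001, -0.001]
force: [0.2, -0.7, -0.3]
finger_gap: 0.0928
finger_force: 0.0
```

```bash
python3 pl.py; cat > bk.py <<'E'
from h import *
c=load('top'); im=c['pixels']; P=cloud(c); S=(P[...,:2]-st['o'])@st['R']
w=(im.min(2)>90)&(S[...,1]<-.152)&(S[...,1]>-.36)&(S[...,0]<.08)&(S[...,0]>-.22)&(P[...,2]<.06)
pts=np.argwhere(w)[:,::-1]; q=(ray(c,pts,.036)[:,:2]-st['o'])@st['R']*1000
print('basket in stage frame',cv2.minAreaRect(q.astype(np.float32)))
rel([*knob(2.073),.30],55.3-360)
E
python3 bk.py
```

```text
top 584 stage x [-0.1148 -0.0749 -0.0336] y [-0.2562 -0.2125 -0.172 ] z [0.0136 0.0209 0.0268]
 plane [ 0.005 -0.006  0.02 ]
 hull [-0.11761226 -0.25410888] [-0.03373708 -0.1677758 ] ((-76.86070251464844, -211.29867553710938), 43.823883056640625)
scene 321 stage x [-0.1087 -0.0578 -0.0289] y [-0.2572 -0.219  -0.1775] z [0.0109 0.0217 0.0257]
 plane [-0.053  0.004  0.019]
basket in stage frame ((-51.1131591796875, -234.98043823242188), (167.70213317871094, 241.4643096923828), 89.80966186523438)
t 27.3 tcp [0.4609 0.0323 0.2771] yawY -6.1 tilt [-0. -0. -1.] F [-0.4 -0.2  0.5] gap 0.0927 0.0 q7 0.04
 shift cm [20.94 11.13 -2.3 ] turn 298.6
```

The plate now lies flat in the basket, its top at 21 mm and about 17 mm clear of the stage end. The basket is still flush. Back to the magnifier knob.

Request:
step_arm --pt "0 0 -2.3 0 0 0 1" --pt "3.5 1.8 0 0 0 0 1" --pt "3.5 1.8 0 0 0 0 1" --pt "3.5 1.9 0 0 0 0 1" --pt "3.5 1.9 0 0 0 0 1" --pt "3.5 1.9 0 0 0 0 1" --pt "3.4 1.8 0 0 0 0 1"

```text
time_s: 28.0
tcp_pos: [0.5956, 0.2261, 0.3002]
tcp_rot: [0.746, 0.666, -0.0, 0.001]
force: [0.7, -0.5, 0.4]
finger_gap: 0.0929
finger_force: 0.0
```

Request:
step_arm --pt "0 0 0 0 0 -7.8 1" --pt "0 0 0 0 0 -7.8 1" --pt "0 0 0 0 0 -7.8 1" --pt "0 0 0 0 0 -7.8 1" --pt "0 0 0 0 0 -7.8 1" --pt "0 0 0 0 0 -7.8 1" --pt "0 0 0 0 0 -7.8 1" --pt "0 0 0 0 0 -7.8 1" --pt "0 0 0 0 0 0 1" --pt "0 0 0 0 0 0 1"

```text
time_s: 29.0
tcp_pos: [0.5947, 0.2254, 0.3]
tcp_rot: [0.294, 0.956, -0.0, 0.0]
force: [0.1, -0.7, -0.5]
finger_gap: 0.0929
finger_force: 0.0
```

```bash
python3 -c "
from h import *
rel([*knob(2.075),.217],55.7)"
```

```text
t 29.0 tcp [0.5947 0.2254 0.3   ] yawY 55.8 tilt [-0.001 -0.001 -1.   ] F [ 0.1 -0.7 -0.5] gap 0.0929 0.0 q7 0.71
 shift cm [0.27 0.25 8.3 ] turn 0.1
```

Request:
step_arm --force 15 --pt "0.2 0.2 2 0 0 0 1" --pt "0 0 2.5 0 0 0 1" --pt "0 0 2.5 0 0 0 1" --pt "0 0 1.3 0 0 0 1" --pt "0 0 0 0 0 0 1"

```text
time_s: 29.5
tcp_pos: [0.5927, 0.2294, 0.2147]
tcp_rot: [0.292, 0.956, -0.002, -0.002]
force: [0.0, 0.2, 0.0]
finger_gap: 0.0929
finger_force: 0.0
```

Request:
step_arm --force 15 --pt "0 0 0 0 0 0 0.1" --pt "0 0 0 0 0 0 0.1" --pt "0 0 0 0 0 0 0.1" --pt "0 0 0 0 0 0 0.1" --pt "0 0 0 0 0 0 0.1" --pt "0 0 0 0 0 0 0.1" --pt "0 0 0 0 0 0 0.1" --pt "0 0 0 0 0 0 0.1" --pt "0 0 0 0 0 0 0.1" --pt "0 0 0 0 0 0 0.1"

```text
time_s: 30.5
tcp_pos: [0.5938, 0.23, 0.2166]
tcp_rot: [0.291, 0.957, -0.0, -0.0]
force: [-0.5, 0.6, -0.6]
finger_gap: 0.0218
finger_force: 15.0
```

Request:
step_arm --force 15 --pt "0 0 0 0 0 0 0.1" --pt "0 0 0 0 0 0 0.1"

```text
time_s: 30.7
tcp_pos: [0.5937, 0.23, 0.2166]
tcp_rot: [0.291, 0.957, -0.0, -0.0]
force: [0.9, 0.2, -0.3]
finger_gap: 0.0217
finger_force: 15.0
```

```bash
python3 sw.py 2.075 .45 26 .14 | head -4
```

```text
t 30.7 tcp [0.5937 0.23   0.2166] yawY 56.2 tilt [ 0. -0. -1.] F [ 0.9  0.2 -0.3] gap 0.0217 14.999971389770508 q7 0.73
 shift cm [-0.08 -0.08  0.  ] turn None
q meas 2.0808236639859796 r 0.14078307043007404
[np.float64(-0.01), np.float64(-0.87), 0, 0, 0, np.float64(-3.58), 0.1]
```

Request:
step_arm --pt "0 -0.9 0 0 0 -3.6 0.1" --pt "-0.05 -0.9 0 0 0 -3.6 0.1" --pt "0 -0.9 0 0 0 -3.6 0.1" --pt "-0.05 -0.9 0 0 0 -3.6 0.1" --pt "0 -0.9 0 0 0 -3.6 0.1" --pt "-0.05 -0.9 0 0 0 -3.6 0.1" --pt "0 -0.9 0 0 0 -3.6 0.1" --pt "-0.05 -0.9 0 0 0 -3.6 0.1" --pt "0 -0.9 0 0 0 -3.6 0.1" --pt "-0.05 -0.9 0 0 0 -3.6 0.1"

```text
time_s: 31.7
tcp_pos: [0.5674, 0.1485, 0.2165]
tcp_rot: [-0.022, 1.0, 0.002, -0.002]
force: [-3.5, 5.7, 0.4]
finger_gap: 0.0217
finger_force: 15.0
```

```bash
python3 sw.py 1.45 .45 16 .14 | head -4
```

```text
t 31.7 tcp [0.5674 0.1485 0.2165] yawY 92.5 tilt [ 0.003  0.005 -1.   ] F [-3.5  5.7  0.4] gap 0.0217 15.005840957164764 q7 1.38
 shift cm [-0.11 -0.19 -0.  ] turn None
q meas 1.4632751980845025 r 0.14119579763877263
[np.float64(-0.0), np.float64(-0.87), 0, 0, 0, np.float64(-3.58), 0.1]
```

Request:
step_arm --pt "-0.05 -0.9 0 0 0 -3.6 0.1" --pt "-0.05 -0.9 0 0 0 -3.6 0.1" --pt "0 -0.9 0 0 0 -3.6 0.1" --pt "-0.05 -0.9 0 0 0 -3.6 0.1" --pt "0 -0.9 0 0 0 -3.6 0.1" --pt "-0.05 -0.9 0 0 0 -3.6 0.1" --pt "0 -0.9 0 0 0 -3.6 0.1" --pt "-0.05 -0.9 0 0 0 -3.6 0.1" --pt "0 -0.9 0 0 0 -3.6 0.1" --pt "-0.05 -0.9 0 0 0 -3.6 0.1"

```text
time_s: 32.7
tcp_pos: [0.5956, 0.0628, 0.2165]
tcp_rot: [-0.329, 0.944, 0.002, -0.005]
force: [-10.0, 0.3, 5.6]
finger_gap: 0.0218
finger_force: 15.0
```

Request:
step_arm --pt "0 -0.9 0 0 0 -3.6 0.1" --pt "-0.05 -0.9 0 0 0 -3.6 0.1" --pt "0 -0.9 0 0 0 -3.6 0.1" --pt "0 -0.9 0 0 0 -3.6 0.1" --pt "0 0 0 0 0 0 0.1" --pt "0 0 0 0 0 0 0.1"

```text
time_s: 33.3
tcp_pos: [0.6238, 0.0343, 0.2166]
tcp_rot: [-0.442, 0.897, -0.001, -0.002]
force: [-3.3, -3.4, 3.4]
finger_gap: 0.0216
finger_force: 15.0
```

```bash
python3 sw.py .55 .45 2 .14 | head -4
```

```text
t 33.3 tcp [0.6238 0.0343 0.2166] yawY 142.4 tilt [ 0.004  0.001 -1.   ] F [-3.3 -3.4  3.4] gap 0.0216 14.998670518398285 q7 2.32
 shift cm [-0.24  0.26 -0.  ] turn None
q meas 0.5319405411878763 r 0.14242912922564707
[np.float64(-0.02), np.float64(-0.7), 0, 0, 0, np.float64(-2.86), 0.1]
```

Request:
step_arm --pt "-0.1 -0.6 0 0 0 -2.4 0.1" --pt "-0.1 -0.6 0 0 0 -2.4 0.1" --pt "0 0 0 0 0 0 0.1" --pt "0 0 0 0 0 0 0.1" --pt "0 0 0 0 0 0 0.1"

```text
time_s: 33.8
tcp_pos: [0.6345, 0.0271, 0.2165]
tcp_rot: [-0.478, 0.878, -0.002, -0.003]
force: [-4.0, -5.1, 3.5]
finger_gap: 0.0215
finger_force: 15.0
```

```bash
cat > lens.py <<'E'
from h import *
c=snap('top'); d=snap('scene'); r={}
for n,k in (('top',c),('scene',d)):
    P=cloud(k); m=(P[...,2]>.166)&(P[...,2]<.192)&(k['pixels'].min(2)>110)
    S=(P[...,:2]-st['o'])@st['R']; m&=(abs(S[...,0])<.2)&(abs(S[...,1])<.2)
    p=np.argwhere(m)[:,::-1]; w=(ray(k,p,.184)[:,:2]-st['o'])@st['R']; C=np.array([.056,-.066])
    for _ in range(8):   # outer-ring robust circle of known mid radius
        u=w-C; rr=np.hypot(*u.T); s=(rr>.048)&(rr<.074)
        A=np.c_[2*w[s],np.ones(s.sum())]; x=np.linalg.lstsq(A,(w[s]**2).sum(1),rcond=None)[0]; C=x[:2]
    v=C-[.16,.15]; print(n,s.sum(),'lens',C.round(4),'r',np.sqrt(x[2]+C@C).round(4),'q',np.arctan2(-v[0],-v[1]).round(4),np.hypot(*v).round(4))
a=cv2.resize(c['pixels'][80:270,200:420],(460,397),interpolation=cv2.INTER_CUBIC); b=cv2.resize(d['pixels'][130:310,70:330],(574,397))[:,:340]
cv2.imwrite('pics/fin.png',np.hstack([a,b])[:,:,::-1])
E
python3 sw.py .45 .44 1 .14 | head -4; python3 lens.py
```

```text
t 33.8 tcp [0.6345 0.0271 0.2165] yawY 147.2 tilt [ 0.007  0.    -1.   ] F [-4.  -5.1  3.5] gap 0.0215 14.999908357858658 q7 2.4
 shift cm [-0.23  0.13 -0.  ] turn None
q meas 0.4414330138737505 r 0.1423552123201595
[np.float64(-0.0), np.float64(-0.14), 0, 0, 0, np.float64(-0.57), 0.1]
top 0 lens [0. 0.] r 0.0 q 0.8176 0.2193
scene 709 lens [ 0.0617 -0.0663] r 0.0586 q 0.4266 0.2376
```

Request:
step_arm --pt "0 0 0 0 0 0 0.7" --pt "0 0 0 0 0 0 0.7" --pt "0 0 0 0 0 0 0.7" --pt "0 0 0 0 0 0 0.7" --pt "0 0 0 0 0 0 0.7" --pt "0 0 -2 0 0 0 0.7" --pt "0 0 -3 0 0 0 0.7" --pt "0 0 -3 0 0 0 0.7" --pt "0 0 -1 0 0 0 0.7"

```text
time_s: 34.8
tcp_pos: [0.6376, 0.0311, 0.3102]
tcp_rot: [-0.48, 0.877, -0.001, 0.003]
force: [0.4, 0.1, -0.0]
finger_gap: 0.0651
finger_force: 0.0
```

Request:
step_arm --pt "0 4 0 0 0 0 0.7" --pt "0 4 0 0 0 0 0.7" --pt "0 4 0 0 0 0 0.7" --pt "0 4 0 0 0 0 0.7" --pt "0 4 0 0 0 0 0.7" --pt "0 0 0 0 0 0 0.7"

```text
time_s: 35.4
tcp_pos: [0.4626, 0.1426, 0.3063]
tcp_rot: [-0.484, 0.875, 0.002, -0.001]
force: [1.4, 0.4, -0.2]
finger_gap: 0.0651
finger_force: 0.0
```

```bash
python3 lens.py; python3 pl.py; python3 bk.py
```

```text
top 1201 lens [ 0.0562 -0.0641] r 0.0577 q 0.4514 0.238
scene 773 lens [ 0.0615 -0.0666] r 0.0586 q 0.4266 0.238
top 600 stage x [-0.1149 -0.0751 -0.033 ] y [-0.256  -0.2127 -0.1721] z [0.014  0.0213 0.0269]
 plane [-0.001 -0.009  0.019]
 hull [-0.11761226 -0.25435244] [-0.03339496 -0.16750474] ((-75.83322143554688, -210.73202514648438), 44.0329704284668)
scene 321 stage x [-0.1084 -0.0572 -0.0272] y [-0.2572 -0.2184 -0.1775] z [0.011  0.0221 0.0264]
 plane [-0.054  0.013  0.021]
basket in stage frame ((-51.12413787841797, -235.133544921875), (168.21231079101562, 241.89930725097656), 89.70631408691406)
t 35.6 tcp [0.4685 0.1376 0.3062] yawY 147.3 tilt [ 0.001 -0.    -1.   ] F [ 0.4  0.8 -0.3] gap 0.0649 0.0 q7 2.16
 shift cm [-14.44  -5.61   0.62] turn 452.0
```

View pics/fin.png

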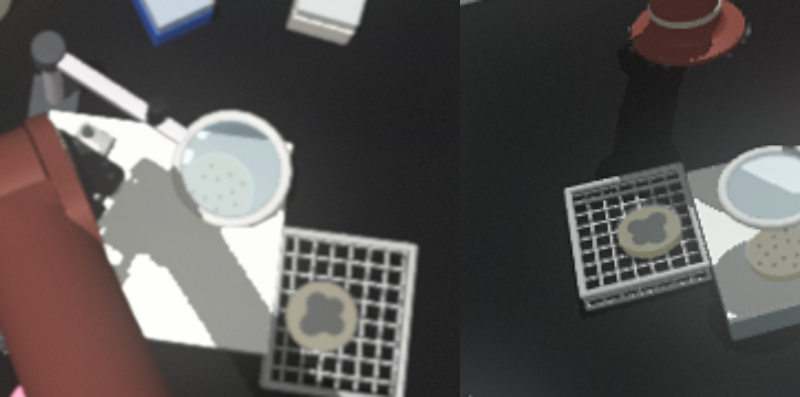

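The last view shows the lens over the good plate, about 1.5 mm off centre by the top camera. The spoiled plate lies flat in the basket, which is flush with the stage, and the arm touches nothing. I hand in.

```bash
python3 -c "
from bench import robot
print(robot.job_done())"
```

```text
the job is handed in; nothing more can be done
None
```

I handed the job in at about 36 s: the spoiled plate lies flat in the basket, which is against the stage's right-hand end, and the lens is back over the good plate, 1–2 mm off centre by the top camera (about 6 mm by the scene camera); the plate first leaned on the basket's near wall, so I dragged it flat with the fingers, without lifting it.

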